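# Refit the spark-filter plate in the fume inlet box

## Task

Refit the metal spark-filter plate in the orange fume inlet box: pick it up by its green fin, tuck its blue-marked edge under the yellow lip with the other edge held up, then lower that edge, without letting it drop, until the plate lies flat in the well. Then push the red-posted bolt fully home over the plate, and leave the other things on the table where they are.

Things in the scene. Friction and masses are not known exactly. Their poses are not given: they have to be found in the camera images.
- plate: Loose flat aluminium plate with dark mesh, 130 (x) x 100 (y) x 8 mm thick, about 0.32 kg, lying flat on the table. Origin: centre of its underside; z up, x from the blue-marked toe edge (x = -65 mm) to the heel edge (+65 mm). A green upright fin on top is 40 mm long (x = 0 to 40 mm), 12 mm thick (y = -6 to 6 mm) and reaches from 8 to 46 mm above the underside.
- fin (a point): Grip point on the green fin of the plate: plate frame (20, 0, 38) mm, 8 mm below the fin's top. Axes as the plate's.
- toe (a point): Middle of the toe (blue-marked) edge of the plate, at its underside: plate frame (-65, 0, 0) mm.
- heel (a point): Middle of the other, heel edge of the plate, at its underside: plate frame (65, 0, 0) mm.
- inlet: Fixed orange box. Origin: on the table under the centre of its well; x from the lip side (facing the robot when unturned) to the bolt side, z up. Spans x = -95 to 135 mm, y = -75 to 75 mm; a duct collar (42 mm across, centre 24 mm high) sticks out 30 mm more at +x. Tops above the table: y side and +x rims 48 mm, -x wall 53 mm, the lip on it 59 mm.
- well (a point): Centre of the well's floor, 38 mm above the table; axes as the box's. The well is 136 mm (x = -68 to 68) by 107 mm (y = -53.5 to 53.5), its y side and +x rims 10 mm above the floor. The seated plate's origin lies here (3 mm play along x, 3.5 mm along y, each way), its x along the box's x, toe under the lip.
- lip_edge (a point): Middle of the lower free edge of the yellow lip: inlet frame (-54, 0, 53) mm. The lip overhangs the well by 14 mm from the -x wall over its full width, its underside 15 mm above the well floor, 6 mm thick. The plate cannot be put in flat from above or slid in flat.
- bolt (a joint): Travel of the steel bolt on the +x rim, in m: 0 drawn back, 0.026 fully home (hard stop). It grows as the bolt slides to the box's -x, over the plate's heel. It starts at 0 to 0.007, clear of the well; takes about 3 N to move, stays where left. Tongue 36 mm wide, 8 mm thick, underside 10.5 mm above the well floor, tip at box x = 84 mm minus the travel.
- bolt_post (a point): Centre of the top of the red post on the bolt: inlet frame (118 mm minus the travel, 0, 82 mm). The post is 16 mm (x) x 24 mm (y) and stands from 56.5 to 82 mm above the table; push it at its +x face.
- flange: Bystander: steel pipe flange ring lying flat, 90 mm across, 18 mm high; origin at the centre of its underside.
- magnet: Bystander: red welding magnet, triangular frame 60 x 60 x 16 mm; origin at the centre of its underside.
- can: Bystander: standing can with blue label, 60 mm across, 130 mm high; origin at the centre of its underside.
- brush: Bystander: hand brush lying on the table; origin under it, handle to its -x.
Not all that is in view belongs to the job. What is shaped like the plate but pink or turquoise is not meant.

How it is judged:
By the outcome, as a careful person would: the job done as asked, in the order asked, and still so for the second after the job is handed in, with the robot touching nothing.
It also fails if it takes over 56 s, if anything falls off the work surface, if the arm or the gripper's body presses on something with over 40 N, if the wrist force passes 120 N, or if a joint passes its speed limit or range.

## Robot

A 6-joint arm with a two-finger parallel gripper is mounted at the origin on the work surface. World frame = base frame: x ahead of the robot, y to its left, z up, the work surface at z = 0. Lengths are in m, angles in rad, forces in N, time in s.
With the tool pointing down it reaches from about 0.375 to 0.9 m from the base axis. Payload 3.1 kg.
Tool frame: the origin (TCP) lies on the centre line of the jaws, within the pads' length; the fingertips stand 22 mm ahead of it and the grasp point (between the pads) lies 3 mm ahead of it; z points along the fingers, y is the line along which they close (so a half turn about z gives the same grasp; the last joint's range is limited). The gripper opens to 85 mm and grips with 20 to 120 N. Pads are 22 mm wide; open, the fingers measure 114 mm over their backs; the gripper's body (76 mm by 85 mm) begins 54 mm behind the grasp point. The pads swing forward as they close: fully open they stand 13 mm farther back than shut.
Start: joints at [-1.528, 0.527, 1.433, -0, 1.181, -0.178], TCP at [0.138, -0.61, 0.253] pointing down, gripper open.
Joint ranges: [-3.08, 3.08], [-0.75, 2.2], [0.22, 2.44], [-1.43, 4.57], [0, 2.65], [-2.85, 2.85]. Speed limits (rad/s): [2.79, 2.79, 3.14, 3.14, 3.14, 3.14].

## Interface

Orientations are given as a unit quaternion [x, y, z, w].
In Python, from station import sense, eyes, job gives the robot as it stands.
- The arm moves only by the shell command python3 -m pendant FILE [FORCE], which reads ROWS from the file FILE. ROWS is a JSON list that holds a single list of rows (three levels of brackets), with 1 to 20 rows, each of 5 numbers: dx, dy, dz in shares of 0.8 m (1.0 is 0.8 m), then a turn about the tool's z in a scale on which 1.0 is 2 pi rad, then the opening from 0.0 (shut) to 1.0 (fully open); each row is the pose to reach, as a shift and turn from the pose commanded when the command began, along the tool's axes at that moment; what a row does not reach only later rows make up. A row lasts 1/10 s, in which the tool goes at most 0.05 m and 0.15 rad, less where a joint would pass 70% of its speed; a pose out of reach is approached as far as the arm can. The fingers move at their own pace and stop on an object; FORCE is the grip in N (left out, the last holds). Time passes only in rows, so rows that do not move let the fingers close. It prints the time, the measured TCP pose, the force, the opening and the grip force at its end. Input that does not fit is refused with a message, and nothing moves.
- sense(): the state, without advancing time (a new reading comes with each control period).
- eyes.snapshot(name): name is "scene" or "top"; returns a dict with "pixels" (384x512x3 uint8, red, green, blue), "range_z" (384x512 float32, m along the optical axis (not along the pixel's ray), 0 where there is no reading), "fov_y" (degrees; the focal length in pixels is half the picture's height over the tangent of half this angle, whatever the lens; pixels are square), "cx", "cy" (the principal point, pixels), "R" (3x3) and "t" (3): a world point X has camera coordinates R X + t. Camera axes: x right, y down, z forward; pixel columns grow to the right and rows downward; lengths in m; the calibration is good to about 2 mm. A picture is of the moment at which its call begins.
- job.sign_off(): hands the job in; it is judged then, once.
The state is a dict: "t": time; "q": joint angles; "qd": joint speeds; "tau": joint torques, N m; "tcp_pos": TCP position; "tool_rot": TCP orientation; "force": force on the tool from outside, world axes, zero at the start; "ft_torque": the same for the moment, N m; "finger_gap": opening from 0.0 (shut) to 1.0 (fully open); "gripper_force": force on a finger pad.
Only numpy, scipy, OpenCV 4.12 (cv2) and the standard library are available. Lean on these libraries where they do the work, as an engineer would, in place of code of your own. Each camera call takes 0.05 s, during which the arm holds its last target. There are 200 camera calls.

## Working session

There is one attempt and no reset: what is moved stays moved. The work goes in short steps, Python scripts to look and compute and a shell command to move; the robot and the scene stay as the last step left them, time stands still between calls to the robot, and variables do not carry over. Pictures are saved under pics/ and viewed, at most 11 in all, crops included, and the job is handed in when it is done.

```bash
mkdir -p pics; ls; cat > h.py <<'E'
import numpy as np, cv2
from station import sense, eyes, job
def snap(n):
    s=eyes.snapshot(n); f=s["pixels"].shape[0]/2/np.tan(np.radians(s["fov_y"])/2)
    z=s["range_z"]; v,u=np.mgrid[:z.shape[0],:z.shape[1]]
    P=np.stack([(u-s["cx"])/f*z,(v-s["cy"])/f*z,z],-1)
    W=(P-np.array(s["t"]))@np.array(s["R"])
    W[z==0]=np.nan
    return s["pixels"],W,s
def save(im,p): cv2.imwrite(p,im[...,::-1])
E
python3 - <<'E'
from h import *
print(sense())
for n in("scene","top"):
    im,W,s=snap(n); np.savez(n+".npz",im=im,W=W); im=im
    save(im,f"pics/{n}0.png"); print(n,s["t"],s["R"],s["fov_y"],s["cx"],s["cy"])
E
```

```text
pics
{'t': 0.0, 'q': array([-1.52754353e+00,  5.28464057e-01,  1.43393524e+00, -2.27392418e-05,
        1.18138191e+00, -1.78489115e-01]), 'qd': array([ 3.95549430e-05, -2.17574925e-04,  5.38684270e-04,  1.92742228e-04,
        9.29834655e-04,  1.91384304e-04]), 'tau': array([-1.33955713e-03, -4.42357957e+01, -1.78025275e+01, -2.95729014e-04,
        8.53933976e-03,  1.39504084e-05]), 'tcp_pos': array([ 0.13745543, -0.60899802,  0.25232438]), 'tool_rot': array([ 9.93859035e-01,  1.10648184e-01,  6.34466798e-05, -1.09248215e-03]), 'force': array([0.19431343, 0.15153055, 0.01968949]), 'ft_torque': array([-0.0552506 ,  0.01761933, -0.00435764]), 'gripper_force': 0.0, 'finger_gap': 1.0008237855005688}
scene [ 0.40078575 -0.14361401  1.48744605] [[-0.79515895  0.60639886 -0.00163068]
 [ 0.38434408  0.50189923 -0.77483985]
 [-0.46904356 -0.61674758 -0.63215548]] 53.19315384398383 264.0138972146935 193.4165689325352
top [-0.01662807  0.4848575   1.53423545] [[-8.81985861e-04 -9.99998309e-01  1.61397846e-03]
 [-9.83820083e-01  5.78558689e-04 -1.79158334e-01]
 [ 1.79157097e-01 -1.74587955e-03 -9.83818930e-01]] 46.717528935488225 251.77657333896323 192.96891179551503
```

View pics/top0.png

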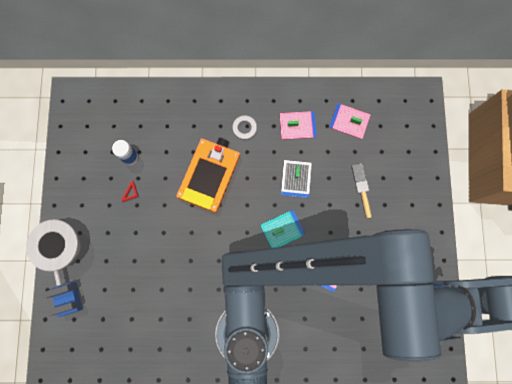

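View pics/scene0.png

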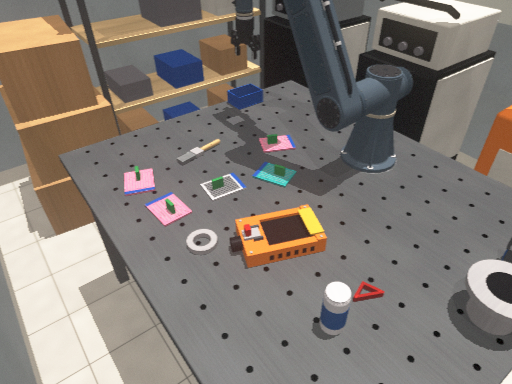

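The top view shows these candidates:
- White and dark-mesh plate at (296,178), fin at (297,172), blue toe edge at the bottom, facing the robot.
- Lookalikes: pink at (297,125), (351,121) and about (330,287), turquoise at (282,230).

I choose the uncoloured mesh plate at (296,178), which is (221,186) in the scene view. The inlet is at (208,175), with its lip towards the robot and the bolt post at (217,149).

```bash
cat > meas.py <<'E'
from h import *
def rect(p):
    c,wh,a=cv2.minAreaRect((p[:,:2]*1000).astype(np.float32)); return np.round(c,1),np.round(wh,1),round(a,1)
def hsv(im): return cv2.cvtColor(im,cv2.COLOR_RGB2HSV).astype(int)
def report(n,im,W,box=(0.3,0.8,-0.3,0.25)):
    H=hsv(im); x,y,z=W[...,0],W[...,1],W[...,2]
    hh,s,v=H[...,0],H[...,1],H[...,2]
    near=lambda c,r:(np.hypot(x-c[0],y-c[1])<r)
    return hh,s,v,x,y,z,near
E
python3 - <<'E'
from meas import *
for n in("top","scene"):
    d=np.load(n+".npz"); im,W=d["im"],d["W"]
    hh,s,v,x,y,z,near=report(n,im,W)
    if n=="top":
        pc=W[178,296]; ic=W[178,206]; print("pc",pc,"ic",ic)
        big=cv2.resize(im[100:260,170:370],None,fx=4,fy=4,interpolation=cv2.INTER_CUBIC); save(big[:600],"pics/crop_top.png")
    else:
        big=cv2.resize(im[150:280,170:340],None,fx=4,fy=4,interpolation=cv2.INTER_CUBIC); save(big,"pics/crop_scene.png")
    m=near(pc,.1)
    print(n)
    for nm,k in dict(plate=m&(z>.004)&(z<.014),fin=m&(hh>45)&(hh<80)&(s>120),fintop=m&(z>.04)&(z<.055),blue=m&(hh>105)&(hh<130)&(s>130)).items():
        p=W[k]; print(nm,len(p),np.median(p,0).round(4),np.mean(p,0).round(4),rect(p) if len(p)>3 else"", np.percentile(p[:,2],[2,95]).round(4))
    m=near(ic,.2)
    for nm,k in dict(box=m&(z>.03)&(z<.07),lip=m&(hh>22)&(hh<33)&(s>150)&(z>.05),rim=m&(hh<20)&(hh>8)&(s>150)&(z>.04),well=m&(v<60)&(z>.03)&(z<.043),red=m&((hh<4)|(hh>174))&(s>150)&(z>.06)).items():
        p=W[k]; print(nm,len(p),np.median(p,0).round(4),np.mean(p,0).round(4),rect(p) if len(p)>3 else"",np.percentile(p[:,2],[2,50,95]).round(4) if len(p) else "")
E
```

```text
pc [ 0.54695373 -0.17875048  0.00762787] ic [0.54003754 0.14679618 0.04028111]
top
plate 883 [ 0.5437 -0.1736  0.0079] [ 0.5453 -0.1764  0.0081] (array([ 549.5, -176.7]), array([183.9, 194.7]), 29.2) [0.0042 0.0125]
fin 30 [ 0.5634 -0.1788  0.0467] [ 0.5637 -0.1789  0.046 ] (array([ 564.7, -178.7]), array([ 8., 36.]), 89.5) [0.0388 0.0502]
fintop 37 [ 0.5667 -0.1788  0.0464] [ 0.5664 -0.179   0.046 ] (array([ 566.7, -179.1]), array([11.5, 40.5]), 83.3) [0.0418 0.0502]
blue 72 [ 0.4873 -0.1742  0.0075] [ 0.4871 -0.1734  0.0074] (array([ 487.5, -172.7]), array([99.2, 10.4]), 84.0) [-0.0005  0.0131]
box 2736 [0.5544 0.1394 0.0464] [0.5542 0.1393 0.0464] (array([567.3, 135. ]), array([152.1, 261.6]), 68.4) [0.0324 0.0464 0.0609]
lip 361 [0.4647 0.1748 0.0589] [0.4649 0.1743 0.059 ] (array([465.7, 174.8]), array([108.5,  41.5]), 68.4) [0.052  0.0589 0.0649]
rim 1071 [0.5933 0.1189 0.0484] [0.5768 0.129  0.0486] (array([553.7, 139.4]), array([151. , 231.6]), 68.8) [0.0414 0.0484 0.0547]
well 31 [0.6732 0.091  0.0387] [0.6638 0.0973 0.0381] (array([631.3, 128. ]), array([100.7, 123.6]), 84.
[... 485 characters left out ...]
ray([ 567.8, -177.4]), array([15.2, 39.1]), 79.5) [0.0402 0.0474]
blue 54 [ 0.4888 -0.1732  0.0081] [ 0.489  -0.1726  0.0081] (array([ 488.6, -173. ]), array([100.5,  13.2]), 83.5) [0.0054 0.0105]
box 3391 [0.558  0.1476 0.0463] [0.561  0.148  0.0456] (array([566.7, 133.2]), array([159.1, 260.7]), 68.3) [0.0335 0.0463 0.0592]
lip 335 [0.4676 0.1764 0.0589] [0.4672 0.1753 0.0589] (array([464.6, 170.4]), array([114.4,  40.7]), 69.2) [0.0564 0.0589 0.0614]
rim 1410 [0.5909 0.1505 0.0477] [0.58   0.1458 0.0476] (array([554.3, 138.3]), array([159. , 230.3]), 68.7) [0.0409 0.0477 0.0525]
well 0 [nan nan nan] [nan nan nan]  
red 50 [0.6475 0.1118 0.0807] [0.6466 0.1099 0.0771] (array([644.2, 107.9]), array([20.5, 14.5]), 59.5) [0.063  0.0807 0.0834]
  return _methods._mean(a, axis=axis, dtype=dtype,
  ret = um.true_divide(
```

View pics/crop_top.png

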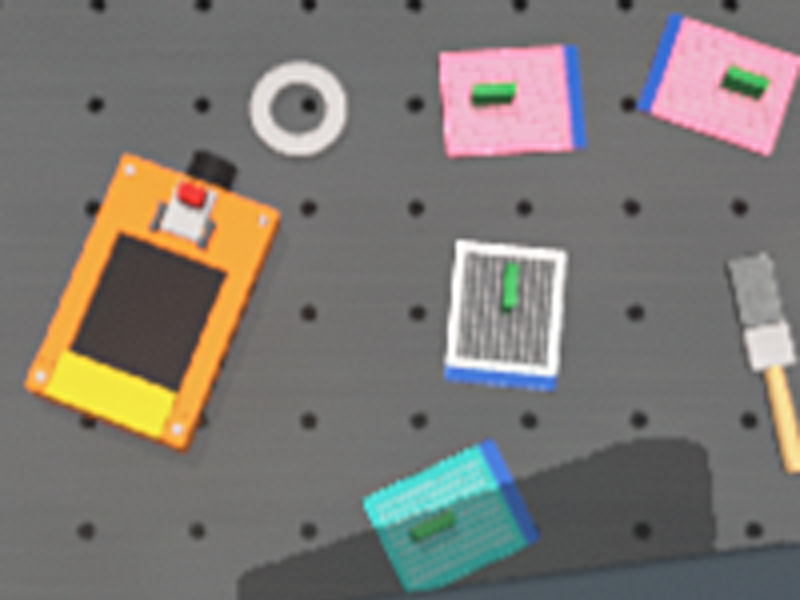

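View pics/crop_scene.png

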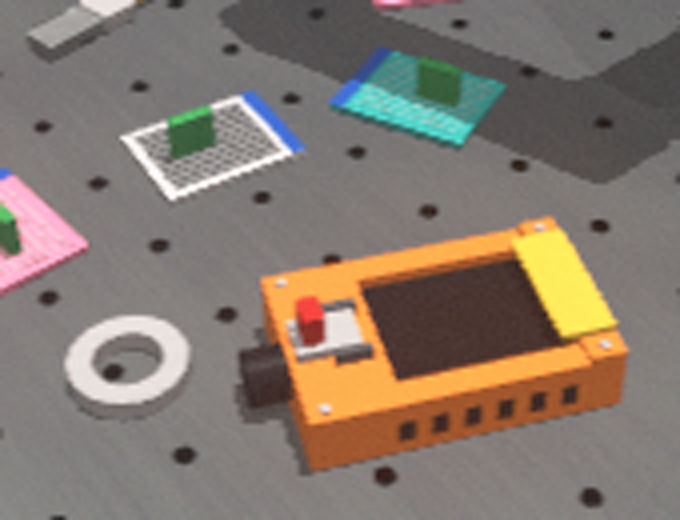

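The crop confirms the white-framed mesh plate: blue toe towards the robot, yaw about -6°. The inlet yaw is about -21.4° and its origin about (0.5355, 0.146). The heights agree with the text (fin 0.046, lip 0.059, post 0.081).

```bash
cat > go.py <<'E'
from h import *
from scipy.spatial.transform import Rotation as Ro
def go(p,yaw):
    s=sense(); R=Ro.from_quat(s["tool_rot"]).as_matrix(); y0=np.arctan2(R[1,0],R[0,0])
    d=R.T@(np.array(p)-s["tcp_pos"]); t=-(np.radians(yaw)-y0); t=(t+np.pi)%(2*np.pi)-np.pi
    print("row",d.round(4),"turn",round(t,3),"yaw0",np.degrees(y0).round(2),"tcp",s["tcp_pos"].round(4),"F",s["force"].round(1),"gap",round(s["finger_gap"],3),"t",s["t"])
O=np.array([.5355,.146]);A=np.radians(-21.4)
def inlet(x,y): c,s=np.cos(A),np.sin(A); return O+[c*x-s*y,s*x+c*y]
def toinlet(p): c,s=np.cos(A),np.sin(A); d=np.array(p[:2])-O; return np.array([c*d[0]+s*d[1],-s*d[0]+c*d[1]])
E
python3 -c "
from go import *
go([.570,-.1794,.11],-6);go([.570,-.1794,.041],-6)"
```

```text
row [ 0.5164 -0.3237  0.1432] turn 0.327 yaw0 12.71 tcp [ 0.1375 -0.6091  0.2524] F [ 0.  -0.1 -0.3] gap 1.0 t 0.1
row [ 0.5163 -0.3236  0.2122] turn 0.327 yaw0 12.71 tcp [ 0.1375 -0.6091  0.2524] F [ 0.  -0.1 -0.3] gap 1.0 t 0.1
```

The rows are not in the units I measure in: shifts go in shares of 0.8 m and turns go in shares of 2 pi rad. I convert before sending: 0.516 m / 0.8 = 0.645, -0.324 m / 0.8 = -0.405, 0.327 rad / 6.2832 = 0.052.

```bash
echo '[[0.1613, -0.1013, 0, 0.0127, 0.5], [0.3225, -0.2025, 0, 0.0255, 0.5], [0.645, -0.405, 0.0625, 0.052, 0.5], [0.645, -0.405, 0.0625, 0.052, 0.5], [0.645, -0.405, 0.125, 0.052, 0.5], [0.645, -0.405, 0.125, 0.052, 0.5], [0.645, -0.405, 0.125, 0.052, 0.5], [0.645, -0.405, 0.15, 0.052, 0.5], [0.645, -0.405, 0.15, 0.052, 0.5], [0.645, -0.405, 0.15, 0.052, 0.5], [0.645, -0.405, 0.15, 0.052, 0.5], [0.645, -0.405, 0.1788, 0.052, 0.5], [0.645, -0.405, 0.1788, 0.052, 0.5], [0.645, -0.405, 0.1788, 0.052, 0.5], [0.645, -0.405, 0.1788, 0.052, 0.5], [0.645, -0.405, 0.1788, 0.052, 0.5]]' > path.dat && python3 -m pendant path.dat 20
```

```text
refused: ROWS must be a list holding one list of rows, three levels of brackets. Nothing was moved.
```

The call was refused and nothing moved: it wants a list holding one list of rows, three levels of brackets. Same move again in that form.

```bash
echo '[[[0.1613, -0.1013, 0, 0.0127, 0.5], [0.3225, -0.2025, 0, 0.0255, 0.5], [0.645, -0.405, 0.0625, 0.052, 0.5], [0.645, -0.405, 0.0625, 0.052, 0.5], [0.645, -0.405, 0.125, 0.052, 0.5], [0.645, -0.405, 0.125, 0.052, 0.5], [0.645, -0.405, 0.125, 0.052, 0.5], [0.645, -0.405, 0.15, 0.052, 0.5], [0.645, -0.405, 0.15, 0.052, 0.5], [0.645, -0.405, 0.15, 0.052, 0.5], [0.645, -0.405, 0.15, 0.052, 0.5], [0.645, -0.405, 0.1788, 0.052, 0.5], [0.645, -0.405, 0.1788, 0.052, 0.5], [0.645, -0.405, 0.1788, 0.052, 0.5], [0.645, -0.405, 0.1788, 0.052, 0.5], [0.645, -0.405, 0.1788, 0.052, 0.5]]]' > path.dat && python3 -m pendant path.dat 20 | tail -3
python3 - <<'E'
from go import *
go([.570,-.1794,.041],-6)
from meas import *
im,W,s=snap("scene"); save(cv2.resize(im[90:250,130:330],None,fx=4,fy=3.75,interpolation=cv2.INTER_CUBIC),"pics/pre.png")
E
```

```text
force: [0.1, 0.3, -0.0]
finger_gap: 0.5
gripper_force: 0.0
row [ 0.0006 -0.0016  0.0697] turn -0.001 yaw0 -6.07 tcp [ 0.5692 -0.1809  0.1107] F [ 0.1  0.3 -0. ] gap 0.5 t 1.7
```

View pics/pre.png

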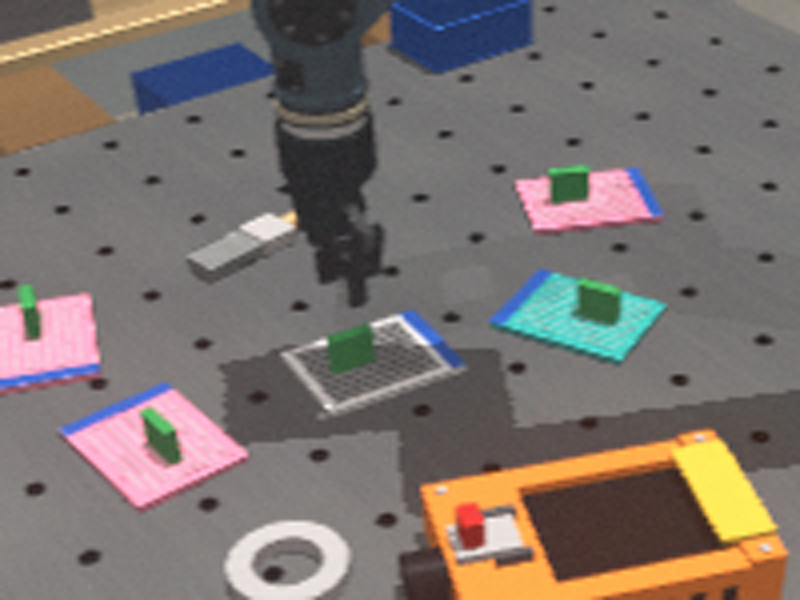

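The open gripper (355,300) is above the chosen plate's fin (352,348). I'll descend, close gently and lift.

Converted, -0.1 m / 0.8 = -0.125, 0.07 m / 0.8 = 0.0875.

```bash
echo '[[[0, -0.0019, 0.0438, 0, 0.5], [0, -0.0019, 0.075, 0, 0.5], [0, -0.0019, 0.0875, 0, 0.5], [0, -0.0019, 0.0875, 0, 0.5], [0, -0.0019, 0.0875, 0, 0.0], [0, -0.0019, 0.0875, 0, 0.0], [0, -0.0019, 0.0875, 0, 0.0], [0, -0.0019, 0.0875, 0, 0.0], [0, -0.0019, 0.0875, 0, 0.0], [0, -0.0019, 0.0875, 0, 0.0], [0, -0.0019, 0.075, 0, 0.0], [0, -0.0019, 0.05, 0, 0.0], [0, -0.0019, 0, 0, 0.0], [0, -0.0019, -0.0625, 0, 0.0], [0, -0.0019, -0.125, 0, 0.0], [0, -0.0019, -0.125, 0, 0.0], [0, -0.0019, -0.125, 0, 0.0]]]' > path.dat && python3 -m pendant path.dat 25 | tail -6
cat > tilt.py <<'E'
from go import *
from meas import hsv
# blue toe strip, green fin and white plate points relative to the tool, in tool-yaw frame (x along tool x, z up)
def tilt():
    s=sense(); R=Ro.from_quat(s["tool_rot"]).as_matrix(); g=s["tcp_pos"]+.003*R[:,2]
    for n in("top","scene"):
        im,W,_=snap(n); H=hsv(im); L=(W-g)@R*[1,1,-1]
        near=(abs(L[...,0])<.13)&(abs(L[...,1])<.065)&(L[...,2]<.03)&(L[...,2]>-.11)
        for nm,m in dict(blue=(H[...,0]>105)&(H[...,0]<130)&(H[...,1]>130),green=(H[...,0]>45)&(H[...,0]<80)&(H[...,1]>120)).items():
            p=L[near&m]; print(n,nm,len(p),"tool-frame",np.median(p,0).round(4) if len(p) else "","sd",p.std(0).round(4) if len(p) else "")
        m=near&(L[...,2]<-.01)&(abs(L[...,1])>.022)&(abs(L[...,1])<.055)
        p=L[m]
        if len(p)>20:
            k=np.ones(len(p),bool)
            for _ in range(6):
                c=np.polyfit(p[k,0],p[k,2],1); r=p[:,2]-np.polyval(c,p[:,0]); k=abs(r)<.008
            print(n,"plate fit slope deg",np.degrees(np.arctan(c[0])).round(2),"z at 0",c[1].round(4),k.sum(),"xrange",np.percentile(p[k,0],[1,99]).round(4))
    return im
E
python3 -c "
from tilt import *
im=tilt(); go([0,0,0],0); save(cv2.resize(im[60:260,120:320],None,fx=3,fy=3),'pics/lift.png')"
```

```text
t: 3.45
tcp_pos: [0.5697, -0.1781, 0.2116]
tool_rot: [0.999, -0.052, 0.001, 0.0]
force: [-0.6, 0.0, -3.8]
finger_gap: 0.135
gripper_force: 25.0
top blue 14 tool-frame [-0.0837  0.0418 -0.0292] sd [0.003  0.0054 0.0024]
top green 0 tool-frame  sd 
top plate fit slope deg 6.91 z at 0 -0.0205 30 xrange [-0.0894 -0.0578]
scene blue 49 tool-frame [-0.0826  0.0034 -0.032 ] sd [0.0031 0.0269 0.0012]
scene green 8 tool-frame [ 0.0069 -0.0078 -0.0075] sd [0.0143 0.0045 0.009 ]
scene plate fit slope deg -0.52 z at 0 -0.0336 401 xrange [-0.0898  0.0395]
row [-0.5826 -0.1165  0.2114] turn -0.105 yaw0 -6.02 tcp [ 0.5681 -0.1774  0.2086] F [-0.1 -0.7 -3.2] gap 0.132 t 3.55
```

View pics/lift.png

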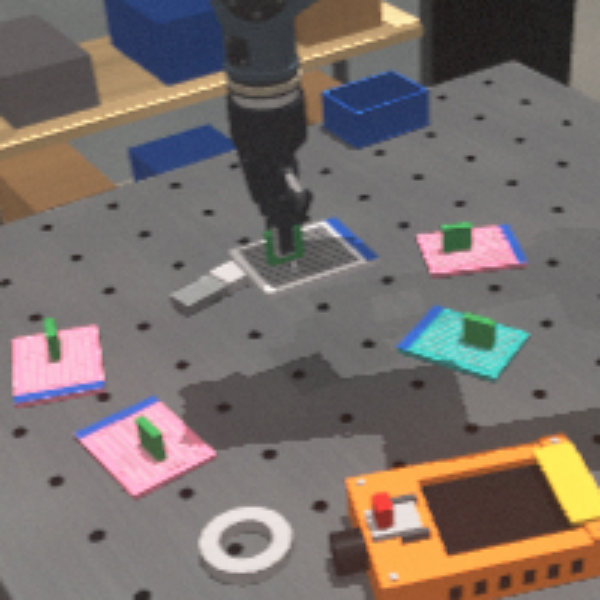

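The plate is held flat (slope -0.5°), gripped about 25 mm from its centre, with the fin at (283,245). The tool cannot tilt, so I'll tilt the plate in the jaws by pressing the underside near the heel on the lip's outer edge. First I'll refine the inlet pose.

```bash
cat > box.py <<'E'
from go import *
from meas import hsv
from scipy.optimize import least_squares
def lines(n):
    d=np.load(n+".npz"); im,W=d["im"],d["W"]; H=hsv(im)
    L=np.full(W.shape,np.nan); c,s=np.cos(A),np.sin(A); D=W[...,:2]-O
    L[...,0]=c*D[...,0]+s*D[...,1]; L[...,1]=-s*D[...,0]+c*D[...,1]; L[...,2]=W[...,2]; x,y,z=L[...,0],L[...,1],L[...,2]
    org=(H[...,0]>8)&(H[...,0]<20)&(H[...,1]>150); yel=(H[...,0]>22)&(H[...,0]<33)&(H[...,1]>150)
    red=((H[...,0]<4)|(H[...,0]>174))&(H[...,1]>150)
    m=org&(z>.012)&(z<.04)&(abs(x-.02)<.09)&(y>.06)&(y<.09)
    if m.sum()>20: c=np.polyfit(x[m],y[m],1); print(n,"+y wall",m.sum(),"slope deg",np.degrees(c[0]).round(2),"y at 0",np.polyval(c,0).round(4))
    m=org&(z>.012)&(z<.04)&(abs(y)>.03)&(abs(y)<.065)&(x>.12)&(x<.15)
    if m.sum()>5: print(n,"+x wall x",np.median(x[m]).round(4),m.sum())
    m=red&(z>.077)&(x>.09)&(abs(y)<.05); print(n,"post top",x[m].mean().round(4),y[m].mean().round(4),m.sum())
    m=yel&(z>.052)&(abs(y)<.08)&(x<-.04); r=cv2.minAreaRect((L[m][:,:2]*1000).astype(np.float32)); print(n,"lip",x[m].mean().round(4),y[m].mean().round(4),m.sum(),r)
    # rim widths: side rims left/right and well by orange transitions along y for mid x
    for sg in(1,-1):
        m=org&(abs(z-.048)<.008)&(abs(x)<.045)&(sg*y>.04)&(sg*y<.09); print(n,"rim",sg,"mean y",y[m].mean().round(4),"(64.2) slope",np.degrees(np.polyfit(x[m],y[m],1)[0]).round(2),m.sum())
    m=org&(abs(z-.048)<.008)&(abs(y)>.03)&(abs(y)<.07)&(x>.06)&(x<.15); print(n,"+x rim mean x",x[m].mean().round(4),"(101.5)",m.sum())
for n in("top","scene"): lines(n)
go([*inlet(-.125,0),.20],-21.4)
E
python3 box.py
```

```text
top post top 0.112 -0.0007 22
top lip -0.076 0.0007 353 ((-75.52726745605469, 1.335357666015625), (108.50381469726562, 41.47358322143555), 89.81745910644531)
top rim 1 mean y 0.0636 (64.2) slope 0.88 152
top rim -1 mean y -0.0633 (64.2) slope -0.3 154
top +x rim mean x 0.0971 (101.5) 387
scene +y wall 334 slope deg -0.06 y at 0 0.076
scene +x wall x 0.1338 28
scene post top 0.116 0.0047 32
scene lip -0.0743 0.0024 335 ((-74.89971923828125, -3.1865997314453125), (40.74211120605469, 114.4406967163086), 0.5764617919921875)
scene rim 1 mean y 0.0679 (64.2) slope 0.23 244
scene rim -1 mean y -0.0602 (64.2) slope 1.16 194
scene +x rim mean x 0.0987 (101.5) 444
row [-0.1868 -0.3514  0.0101] turn 0.268 yaw0 -6.02 tcp [ 0.5681 -0.1774  0.2086] F [-0.1 -0.7 -3.2] gap 0.132 t 3.55
```

```bash
sed -i 's/^O=.*/O=np.array([.5348,.1468]);A=np.radians(-21.3)/' go.py
python3 -c "
from go import *
go([*inlet(-.123,0),.125],-21.3)"
```

```text
row [-0.1853 -0.3512  0.0851] turn 0.267 yaw0 -6.02 tcp [ 0.5681 -0.1774  0.2086] F [-0.1 -0.7 -3.2] gap 0.132 t 3.55
```

Converted, -0.351 m / 0.8 = -0.4388, -0.33 m / 0.8 = -0.4125, 0.267 rad / 6.2832 = 0.0425.

```bash
echo '[[[-0.0188, -0.035, 0, 0.0032, 0], [-0.0563, -0.1063, 0, 0.0111, 0], [-0.1063, -0.2, 0, 0.0191, 0], [-0.15, -0.2875, 0, 0.0271, 0], [-0.1875, -0.3563, 0, 0.035, 0], [-0.2188, -0.4125, 0.0125, 0.0414, 0], [-0.2313, -0.4388, 0.0375, 0.0425, 0], [-0.2313, -0.4388, 0.075, 0.0425, 0], [-0.2313, -0.4388, 0.1, 0.0425, 0], [-0.2313, -0.4388, 0.1063, 0.0425, 0], [-0.2313, -0.4388, 0.1063, 0.0425, 0], [-0.2313, -0.4388, 0.1063, 0.0425, 0], [-0.2313, -0.4388, 0.1063, 0.0425, 0]]]' > path.dat && python3 -m pendant path.dat 40 | tail -6
python3 -c "
from tilt import *
im=tilt(); go([*inlet(-.123,0),.125],-21.3)
print(toinlet(sense()['tcp_pos']))"
```

```text
t: 4.85
tcp_pos: [0.424, 0.1891, 0.126]
tool_rot: [0.983, -0.186, 0.001, -0.0]
force: [0.7, 0.3, -3.5]
finger_gap: 0.126
gripper_force: 45.0
top blue 11 tool-frame [-0.0845  0.0427 -0.0317] sd [0.0029 0.0036 0.002 ]
top green 0 tool-frame  sd 
top plate fit slope deg -16.07 z at 0 -0.0513 256 xrange [-0.0857  0.1291]
scene blue 84 tool-frame [-0.0824 -0.0049 -0.0297] sd [0.0033 0.0279 0.0013]
scene green 5 tool-frame [ 0.0139 -0.0021  0.0077] sd [0.0126 0.003  0.0062]
scene plate fit slope deg -16.92 z at 0 -0.0505 647 xrange [-0.0881  0.1284]
row [-0.0042 -0.0008  0.0012] turn -0.002 yaw0 -21.43 tcp [0.4238 0.1892 0.1262] F [ 0.4  0.5 -2.6] gap 0.132 t 4.95
[-0.11878159 -0.00082541]
```

Converted, 0.032 m / 0.8 = 0.04, 0.03 m / 0.8 = 0.0375.

```bash
echo '[[[-0.005, 0, 0.0125, 0, 0], [-0.005, 0, 0.025, 0, 0], [-0.005, 0, 0.03, 0, 0], [-0.005, 0, 0.0325, 0, 0], [-0.005, 0, 0.035, 0, 0], [-0.005, 0, 0.0375, 0, 0], [-0.005, 0, 0.04, 0, 0], [-0.005, 0, 0.04, 0, 0], [-0.005, 0, 0.04, 0, 0]]]' > path.dat && python3 -m pendant path.dat 20 | tail -6
cat > tl.py <<'E'
from go import *
from meas import hsv
def toe(x0=None):
    s=sense(); R=Ro.from_quat(s["tool_rot"]).as_matrix(); g=s["tcp_pos"]+.003*R[:,2]
    for n in("top","scene"):
        im,W,_=snap(n); H=hsv(im); L=(W-g)@R*[1,1,-1]
        m=(abs(L[...,0])<.13)&(abs(L[...,1])<.065)&(L[...,2]<.03)&(L[...,2]>-.12)&(H[...,0]>105)&(H[...,0]<130)&(H[...,1]>130)
        p=L[m]
        if len(p)<6: print(n,"blue",len(p)); continue
        q=np.median(p,0); r=np.hypot(85,30); th=np.degrees(np.arctan2(-q[2],-q[0])-np.arctan2(30,85)); print(n,"blue",len(p),q.round(4),"tilt",th.round(1),"yrange",np.percentile(p[:,1],[2,98]).round(4))
    print("inlet tcp",toinlet(s["tcp_pos"]).round(4),s["tcp_pos"][2].round(4),"F",s["force"].round(1),"t",s["t"],"grip",s["gripper_force"])
    return im
E
python3 -c "
from tl import *
toe()"
```

```text
t: 5.85
tcp_pos: [0.4153, 0.1922, 0.0951]
tool_rot: [0.983, -0.186, -0.003, -0.0]
force: [-10.7, 7.6, 20.2]
finger_gap: 0.13
gripper_force: 51.3
top blue 23 [-0.0808  0.0369 -0.0408] tilt 7.4 yrange [0.0255 0.0477]
scene blue 70 [-0.0784 -0.0055 -0.0401] tilt 7.7 yrange [-0.0457  0.0442]
inlet tcp [-0.1279 -0.0011] 0.0951 F [-10.7   7.6  20.2] t 5.85 grip 51.335299015045166
```

Converted, 0.004 m / 0.8 = 0.005, 0.003 m / 0.8 = 0.0038.

```bash
echo '[[[0, 0, 0.0013, 0, 0], [0, 0, 0.0025, 0, 0], [0, 0, 0.0038, 0, 0], [0, 0, 0.005, 0, 0], [0, 0, 0.005, 0, 0], [0, 0, 0.005, 0, 0]]]' > path.dat && python3 -m pendant path.dat 20 | tail -3
python3 -c "
from tl import *
toe()"
```

```text
force: [-13.4, 11.6, 24.8]
finger_gap: 0.127
gripper_force: 53.9
top blue 22 [-0.0777  0.0346 -0.0469] tilt 11.7 yrange [0.0234 0.0473]
scene blue 62 [-0.075  -0.0045 -0.0458] tilt 12.0 yrange [-0.0495  0.0423]
inlet tcp [-0.1296 -0.0011] 0.0912 F [-13.4  11.6  24.8] t 6.55 grip 53.91552150249481
```

Converted, -0.07 m / 0.8 = -0.0875, -0.05 m / 0.8 = -0.0625.

```bash
echo '[[[0, 0, 0.0013, 0, 0], [0, 0, 0.0025, 0, 0], [0, 0, 0.0038, 0, 0], [0, 0, 0.0038, 0, 0], [0, 0, 0.0038, 0, 0], [0, 0, -0.0125, 0, 0], [0, 0, -0.0625, 0, 0], [0, 0, -0.0875, 0, 0], [0, 0, -0.0875, 0, 0], [0, 0, -0.0875, 0, 0]]]' > path.dat && python3 -m pendant path.dat 20 | tail -3
python3 -c "
from tl import *
im=toe()
go([*inlet(0.034,0),.19],-21.3);go([*inlet(0.034,0),.116],-21.3)
save(cv2.resize(im[90:290,190:390],None,fx=3,fy=3),'pics/tilt.png')"
```

```text
force: [0.1, -0.8, -3.7]
finger_gap: 0.129
gripper_force: 52.0
top blue 9 [-0.0752  0.0424 -0.0508] tilt 14.6 yrange [0.0384 0.0476]
scene blue 57 [-0.0736 -0.0053 -0.05  ] tilt 14.8 yrange [-0.0476  0.0423]
inlet tcp [-0.1241 -0.0007] 0.1592 F [ 0.1 -0.8 -3.7] t 7.65 grip 51.98606729507446
row [ 0.1588 -0.0013 -0.0322] turn -0.001 yaw0 -21.34 tcp [0.418  0.191  0.1582] F [ 0.1 -0.3 -2.7] gap 0.133 t 7.75
row [ 0.159  -0.0014  0.0418] turn -0.001 yaw0 -21.34 tcp [0.418  0.191  0.1582] F [ 0.1 -0.3 -2.7] gap 0.133 t 7.75
```

View pics/tilt.png

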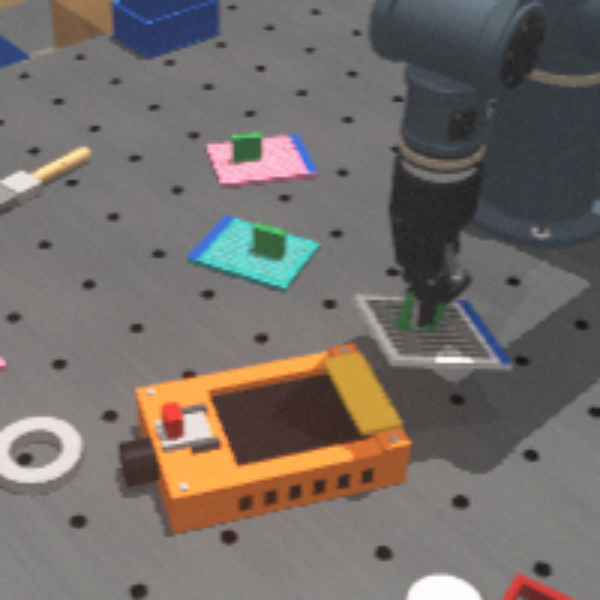

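Tilted 14.7° toe-down, with the blue edge low at (487,330) and the heel up at (375,310). Next I'll go over the well with the toe clear of the lip, then down.

Converted, 0.158 m / 0.8 = 0.1975, 0.15 m / 0.8 = 0.1875.

```bash
echo '[[[0.0125, 0, -0.0375, 0, 0], [0.05, 0, -0.04, 0, 0], [0.1, -0.0013, -0.04, 0, 0], [0.15, -0.0013, -0.04, 0, 0], [0.1875, -0.0013, -0.04, 0, 0], [0.1975, -0.0013, -0.0375, 0, 0], [0.1975, -0.0013, -0.0125, 0, 0], [0.1975, -0.0013, 0.0125, 0, 0], [0.1975, -0.0013, 0.0375, 0, 0], [0.1975, -0.0013, 0.0438, 0, 0], [0.1975, -0.0013, 0.0438, 0, 0], [0.1975, -0.0013, 0.0438, 0, 0]]]' > path.dat && python3 -m pendant path.dat | tail -3
python3 -c "
from tl import *
im=toe()
go([*inlet(0.033,0),.103],-21.3)
save(cv2.resize(im[120:290,200:390],None,fx=4,fy=3.5),'pics/over.png')"
```

```text
force: [0.4, 0.3, -2.3]
finger_gap: 0.132
gripper_force: 51.7
top blue 3
scene blue 63 [-0.0719 -0.004  -0.0486] tilt 14.7 yrange [-0.0485  0.045 ]
inlet tcp [0.0337 0.0005] 0.1243 F [ 0.4  0.3 -2.3] t 8.95 grip 51.734973192214966
row [-0.0014  0.0007  0.0222] turn -0.0 yaw0 -21.32 tcp [0.567  0.135  0.1252] F [ 0.8 -0.7 -2.8] gap 0.128 t 9.05
```

View pics/over.png

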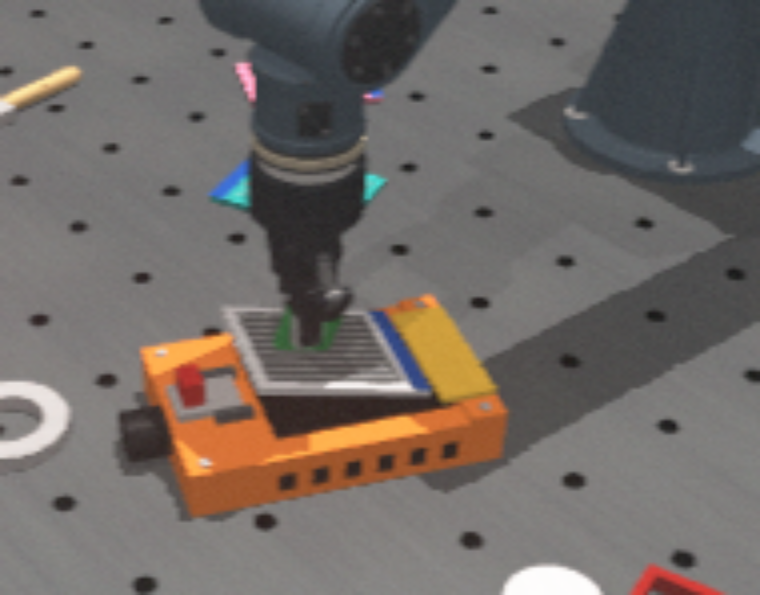

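The toe (blue, at (400,350)) is inside the well just clear of the yellow lip, and the heel is up and clear of the bolt. I'll lower the toe to the floor.

Converted, 0.023 m / 0.8 = 0.0288, -0.001 m / 0.8 = -0.0013.

```bash
echo '[[[-0.0013, 0.0006, 0.01, 0, 0], [-0.0013, 0.0006, 0.0188, 0, 0], [-0.0013, 0.0006, 0.0238, 0, 0], [-0.0013, 0.0006, 0.0263, 0, 0], [-0.0013, 0.0006, 0.0288, 0, 0], [-0.0013, 0.0006, 0.0288, 0, 0]]]' > path.dat && python3 -m pendant path.dat | tail -3
python3 -c "
from tl import *
im=toe()
go([*inlet(0.0125,0),.102],-21.3)"
```

```text
force: [-0.9, 0.0, -3.5]
finger_gap: 0.132
gripper_force: 51.9
top blue 0
scene blue 72 [-0.0728 -0.007  -0.0494] tilt 14.7 yrange [-0.0474  0.044 ]
inlet tcp [ 0.0328 -0.0002] 0.101 F [-0.9  0.  -3.5] t 9.65 grip 51.945072412490845
row [-0.0205 -0.0001 -0.0007] turn -0.0 yaw0 -21.33 tcp [0.5655 0.1347 0.1014] F [ 0.1 -0.6 -3.6] gap 0.128 t 9.75
```

Converted, -0.019 m / 0.8 = -0.0238, -0.018 m / 0.8 = -0.0225.

```bash
echo '[[[-0.005, 0, 0, 0, 0], [-0.01, 0, 0, 0, 0], [-0.015, 0, 0, 0, 0], [-0.0188, 0, 0, 0, 0], [-0.0225, 0, 0, 0, 0], [-0.0238, 0, 0, 0, 0], [-0.0238, 0, 0, 0, 0], [-0.0238, 0, 0, 0, 0]]]' > path.dat && python3 -m pendant path.dat | tail -3
python3 -c "
from tl import *
im=toe()
save(cv2.resize(im[120:290,200:390],None,fx=4,fy=3.5),'pics/tuck.png')"
```

```text
force: [0.6, -0.3, -3.1]
finger_gap: 0.131
gripper_force: 51.9
top blue 0
scene blue 0
inlet tcp [ 0.0141 -0.0001] 0.1014 F [ 0.6 -0.3 -3.1] t 10.55 grip 51.945324540138245
```

View pics/tuck.png

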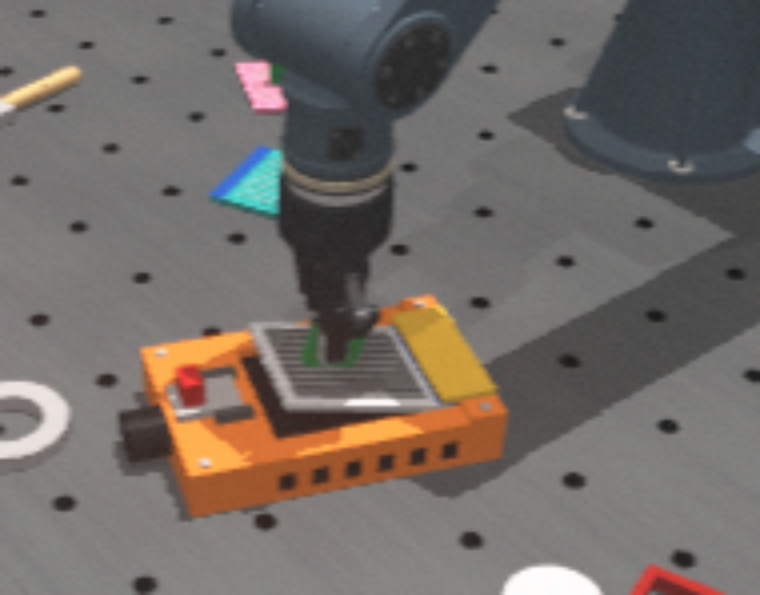

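The blue edge is now hidden under the yellow lip and the heel is up at (265,330). I'll lower it along the arc about the toe.

Converted, 0.017 m / 0.8 = 0.0213, 0.015 m / 0.8 = 0.0188.

```bash
echo '[[[0.0013, 0, 0.0025, 0, 0], [0.0025, 0, 0.005, 0, 0], [0.0038, 0, 0.0075, 0, 0], [0.005, 0, 0.01, 0, 0], [0.0069, 0, 0.0131, 0, 0], [0.0088, 0, 0.0163, 0, 0], [0.01, 0, 0.0188, 0, 0], [0.0113, 0, 0.0213, 0, 0], [0.0113, 0, 0.0213, 0, 0], [0.0113, 0, 0.0213, 0, 0]]]' > path.dat && python3 -m pendant path.dat 20 | tail -3
python3 -c "
from tl import *
from tilt import tilt
toe();im=tilt();go([*inlet(.025,0),.079],-21.3)"
```

```text
force: [3.3, -3.1, 4.3]
finger_gap: 0.129
gripper_force: 52.9
top blue 0
scene blue 9 [-0.0772 -0.0009 -0.0348] tilt 4.8 yrange [-0.0458  0.0359]
inlet tcp [0.0244 0.0001] 0.0848 F [ 3.3 -3.1  4.3] t 11.65 grip 52.90272116661072
top blue 0 tool-frame  sd 
top green 0 tool-frame  sd 
top plate fit slope deg -0.45 z at 0 -0.033 262 xrange [-0.0836  0.1096]
scene blue 9 tool-frame [-0.0769 -0.0015 -0.0344] sd [0.0008 0.027  0.0011]
scene green 0 tool-frame  sd 
scene plate fit slope deg -2.39 z at 0 -0.0293 1057 xrange [-0.1176  0.1098]
row [0.0008 0.0002 0.0058] turn -0.0 yaw0 -21.31 tcp [0.5574 0.1382 0.0848] F [ 4.2 -3.3  3.8] gap 0.129 t 11.85
```

Converted, -0.003 m / 0.8 = -0.0038, -0.002 m / 0.8 = -0.0025.

```bash
echo '[[[-0.0013, 0, -0.0013, 0, 0], [-0.0025, 0, -0.0013, 0, 0], [-0.0038, 0, -0.0013, 0, 0], [-0.0038, 0, 0, 0, 0], [-0.0038, 0, 0, 0, 0]]]' > path.dat && python3 -m pendant path.dat 20 | tail -3
python3 -c "
from tl import *
toe();go([*inlet(.025,0),.079],-21.3)"
```

```text
force: [2.7, -3.6, 4.1]
finger_gap: 0.133
gripper_force: 52.9
top blue 0
scene blue 0
inlet tcp [ 0.0209 -0.0001] 0.0847 F [ 2.7 -3.6  4.1] t 12.35 grip 52.912954688072205
row [ 0.0041 -0.0001  0.0058] turn -0.0 yaw0 -21.31 tcp [0.5542 0.1391 0.0848] F [ 3.9 -2.4  3.7] gap 0.129 t 12.45
```

The rows are not in the units I measure in: shifts go in shares of 0.8 m and turns go in shares of 2 pi rad. I convert before sending: 0.006 m / 0.8 = 0.0075, 0.005 m / 0.8 = 0.0063.

```bash
echo '[[[0.0006, 0, 0.0013, 0, 0], [0.0013, 0, 0.0025, 0, 0], [0.0019, 0, 0.0038, 0, 0], [0.0025, 0, 0.005, 0, 0], [0.0031, 0, 0.0063, 0, 0], [0.0038, 0, 0.0075, 0, 0], [0.0038, 0, 0.0075, 0, 0], [0.0038, 0, 0.0075, 0, 0]]]' > path.dat && python3 -m pendant path.dat 20 | tail -3
python3 -c "
from tl import *
toe();go([*inlet(.024,0),.079],-21.3)
im,W,s=snap('scene'); save(cv2.resize(im[140:280,210:370],None,fx=5,fy=4.2,interpolation=cv2.INTER_CUBIC),'pics/flat.png')
from meas import hsv
H=hsv(im);D=W[...,:2]-O;c,s_=np.cos(A),np.sin(A);x=c*D[...,0]+s_*D[...,1];y=-s_*D[...,0]+c*D[...,1];z=W[...,2]
for a,b in((-.05,-.03),(-.03,-.01),(-.01,.01),(.01,.03),(.03,.05),(.05,.062)):
  m=(x>a)&(x<b)&(abs(y)>.026)&(abs(y)<.045)&(z>.03)&(z<.075)&(H[...,1]<90); print(a,m.sum(),[np.median(z[m&(sg*y>0)]).round(4) for sg in(1,-1)])
"
```

```text
force: [3.7, -1.9, 6.6]
finger_gap: 0.133
gripper_force: 53.2
top blue 0
scene blue 0
inlet tcp [ 0.0235 -0.    ] 0.0788 F [ 3.7 -1.9  6.6] t 13.25 grip 53.16375195980072
row [ 0.0005 -0.     -0.0002] turn -0.0 yaw0 -21.32 tcp [0.5567 0.1382 0.0788] F [ 4.4 -2.6  5.5] gap 0.128 t 13.35
-0.05 61 [np.float64(0.0475), np.float64(0.0473)]
-0.03 36 [np.float64(0.0476), np.float64(0.0475)]
-0.01 33 [np.float64(0.0485), np.float64(nan)]
0.01 39 [np.float64(0.0493), np.float64(0.049)]
0.03 63 [np.float64(0.0498), np.float64(0.0498)]
0.05 47 [np.float64(0.0494), np.float64(0.0497)]
  return _methods._mean(a, axis=axis, dtype=dtype,
  ret = ret.dtype.type(ret / rcount)
```

View pics/flat.png

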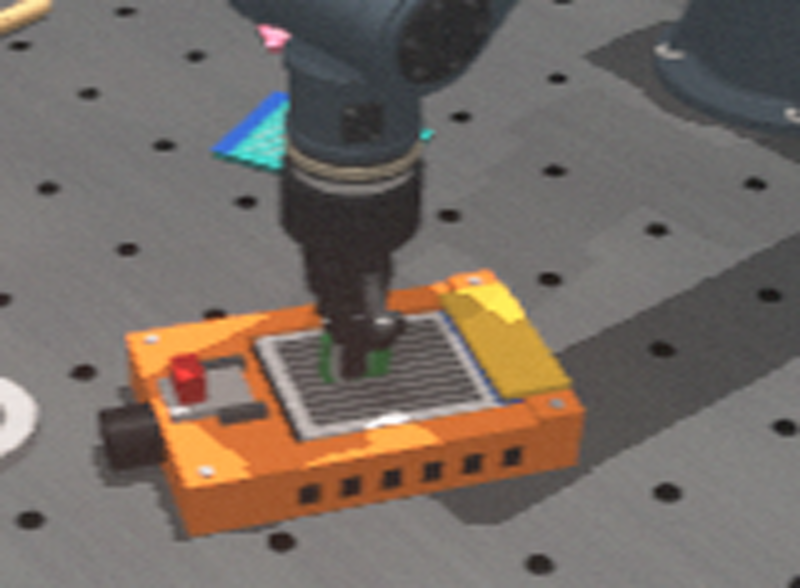

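The plate is nearly flat: it lies in the well with about 1.5° left at the heel (260,345). I'll lower the last bit.

Converted, 0.004 m / 0.8 = 0.005, 0.003 m / 0.8 = 0.0038.

```bash
echo '[[[0, 0, 0.0013, 0, 0], [0.0006, 0, 0.0025, 0, 0], [0.0013, 0, 0.0038, 0, 0], [0.0013, 0, 0.005, 0, 0], [0.0013, 0, 0.005, 0, 0], [0.0013, 0, 0.005, 0, 0]]]' > path.dat && python3 -m pendant path.dat 20 | tail -3
cat > flat.py <<'E'
from tl import *
def flat():
    im,W,s=snap('scene')
    H=hsv(im);D=W[...,:2]-O;c,s_=np.cos(A),np.sin(A);x=c*D[...,0]+s_*D[...,1];y=-s_*D[...,0]+c*D[...,1];z=W[...,2]
    m=(x>-.05)&(x<.06)&(abs(y)>.026)&(abs(y)<.045)&(z>.03)&(z<.06)&(H[...,1]<90)
    cc,*_=np.linalg.lstsq(np.c_[x[m],y[m],np.ones(m.sum())],z[m],rcond=None); print("slopes deg x,y",np.degrees(cc[:2]).round(2),"z0",cc[2].round(4),m.sum())
    r=((H[...,0]<4)|(H[...,0]>174))&(H[...,1]>150)&(z>.077)&(x>.06)&(x<.15)&(abs(y)<.05); print("post",x[r].mean().round(4),y[r].mean().round(4),r.sum())
    return im
E
python3 -c "
from flat import *
flat();toe()"
```

```text
force: [1.6, -3.4, 13.2]
finger_gap: 0.132
gripper_force: 54.5
slopes deg x,y [0.2 0. ] z0 0.0461 266
post 0.1169 0.0038 30
top blue 0
scene blue 0
inlet tcp [0.0245 0.    ] 0.076 F [ 2.1 -3.3 13.3] t 14.05 grip 54.45944130420685
```

Seated flat: slope 0.2°, plate top at 46.1 mm (expected 46). Release and lift.

Converted, 0.13 m / 0.8 = 0.1625, -0.09 m / 0.8 = -0.1125.

```bash
echo '[[[0, 0, -0.0013, 0, 0.1], [0, 0, -0.0013, 0, 0.35], [0, 0, -0.0013, 0, 0.35], [0, 0, -0.0013, 0, 0.35], [0, 0, -0.0013, 0, 0.35], [0, 0, -0.025, 0, 0.35], [0, 0, -0.0625, 0, 0.35], [0, 0, -0.1, 0, 0.35], [0, 0, -0.1125, 0, 0.35], [0.025, 0, -0.1125, 0, 0], [0.075, 0, -0.1125, 0, 0], [0.125, 0, -0.1125, 0, 0], [0.1625, 0, -0.1125, 0, 0], [0.1625, 0, -0.1125, 0, 0], [0.1625, 0, -0.1125, 0, 0]]]' > path.dat && python3 -m pendant path.dat 20 | tail -6
python3 -c "
from flat import *
flat();go([*inlet(.154,0),.086],-21.3)"
```

```text
t: 15.65
tcp_pos: [0.6772, 0.0905, 0.1627]
tool_rot: [0.983, -0.185, -0.002, 0.0]
force: [-0.6, -0.1, -0.8]
finger_gap: -0.003
gripper_force: 0.0
slopes deg x,y [-0.16 -0.12] z0 0.0463 298
post 0.1163 0.0034 31
row [ 0.0021 -0.0007  0.0768] turn -0.001 yaw0 -21.33 tcp [0.6764 0.091  0.1628] F [-0.3 -0.   0. ] gap -0.001 t 15.7
```

Converted, 0.077 m / 0.8 = 0.0963, 0.074 m / 0.8 = 0.0925.

```bash
echo '[[[0.0025, -0.0009, 0.0375, 0, 0], [0.0025, -0.0009, 0.075, 0, 0], [0.0025, -0.0009, 0.0925, 0, 0], [0.0025, -0.0009, 0.0963, 0, 0], [-0.0075, -0.0009, 0.0963, 0, 0], [-0.0163, -0.0009, 0.0963, 0, 0], [-0.0225, -0.0009, 0.0963, 0, 0], [-0.0288, -0.0009, 0.0963, 0, 0], [-0.035, -0.0009, 0.0963, 0, 0], [-0.04, -0.0009, 0.0963, 0, 0], [-0.04, -0.0009, 0.0963, 0, 0]]]' > path.dat && python3 -m pendant path.dat 20 | tail -6
python3 -c "
from flat import *
flat();go([*inlet(.111,0),.086],-21.3);print(toinlet(sense()['tcp_pos']))"
```

```text
t: 16.8
tcp_pos: [0.6487, 0.1032, 0.0881]
tool_rot: [0.983, -0.185, 0.001, -0.0]
force: [2.1, 0.1, 1.0]
finger_gap: 0.002
gripper_force: 0.9
slopes deg x,y [ 0.02 -0.13] z0 0.0463 296
post 0.1037 0.0116 23
row [-0.011   0.0007  0.0018] turn -0.001 yaw0 -21.33 tcp [0.6487 0.1032 0.0878] F [1.7 0.  1.6] gap -0.004 t 16.85
[0.12195606 0.00071757]
```

Converted, -0.012 m / 0.8 = -0.015, -0.008 m / 0.8 = -0.01.

```bash
echo '[[[-0.0038, 0, 0, 0, 0], [-0.0075, 0, 0, 0, 0], [-0.01, 0, 0, 0, 0], [-0.0125, 0, 0, 0, 0], [-0.0138, 0, 0, 0, 0], [-0.015, 0, 0, 0, 0], [-0.015, 0, 0, 0, 0]]]' > path.dat && python3 -m pendant path.dat 20 | tail -4
python3 -c "
from flat import *
print(toinlet(sense()['tcp_pos']))"
```

```text
tool_rot: [0.983, -0.185, 0.002, 0.0]
force: [5.1, -0.8, -0.1]
finger_gap: -0.0
gripper_force: 2.7
[0.11121034 0.00060029]
```

Converted, -0.003 m / 0.8 = -0.0038, -0.002 m / 0.8 = -0.0025.

```bash
echo '[[[-0.0013, 0, 0, 0, 0], [-0.0025, 0, 0, 0, 0], [-0.0038, 0, 0, 0, 0], [-0.0038, 0, 0, 0, 0]]]' > path.dat && python3 -m pendant path.dat 20 | tail -3
python3 -c "
from flat import *
print(toinlet(sense()['tcp_pos']))"
```

```text
force: [9.6, -2.9, -3.2]
finger_gap: 0.003
gripper_force: 5.1
[0.11099596 0.00061875]
```

It is at the hard stop: the force rises to 10 N while the tool stays at 111 mm, as expected for 26 mm of travel. Back off and check.

Converted, 0.2 m / 0.8 = 0.25, 0.02 m / 0.8 = 0.025.

```bash
echo '[[[0.0063, 0, 0, 0, 0], [0.025, 0, 0, 0, 0], [0.0375, 0, -0.0125, 0, 0], [0.0375, 0, -0.0625, 0, 0], [0.0375, 0, -0.125, 0, 0], [0.0375, 0.0375, -0.175, 0, 0], [0.0375, 0.0875, -0.1875, 0, 0], [0.0375, 0.15, -0.1875, 0, 0], [0.0375, 0.2125, -0.1875, 0, 0], [0.0375, 0.25, -0.1875, 0, 0], [0.0375, 0.25, -0.1875, 0, 0], [0.0375, 0.25, -0.1875, 0, 0]]]' > path.dat && python3 -m pendant path.dat 20 | tail -4
python3 -c "
from flat import *
im=flat();print(toinlet(sense()['tcp_pos']),sense()['t'])
save(cv2.resize(im[140:310,150:350],None,fx=4,fy=3.5,interpolation=cv2.INTER_CUBIC),'pics/end.png')"
```

```text
tool_rot: [0.983, -0.186, -0.002, -0.001]
force: [0.8, 0.1, 0.1]
finger_gap: -0.001
gripper_force: 0.0
slopes deg x,y [-0.26 -0.04] z0 0.0462 299
post 0.0937 0.0026 30
[ 0.13544235 -0.19896472] 19.2
```

View pics/end.png

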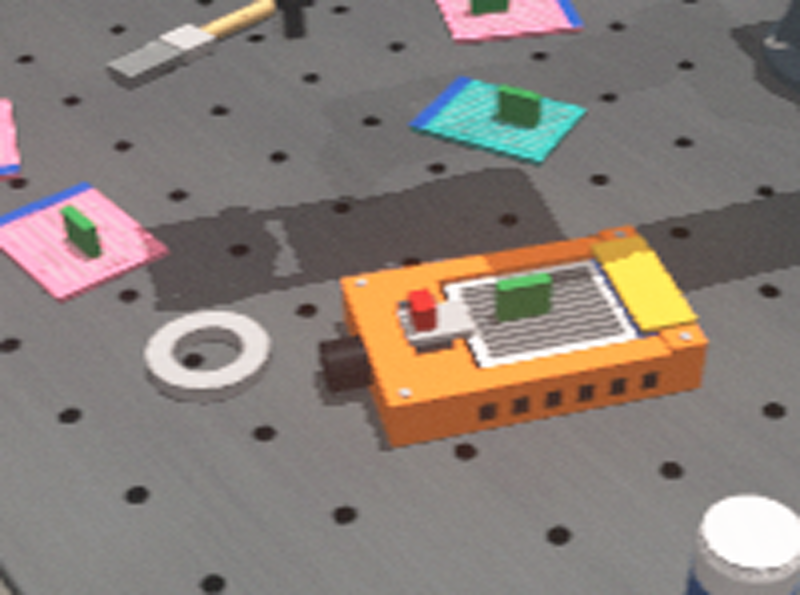

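The plate lies flat with its toe under the lip (615,290). The bolt tongue is over the heel (460,320), the post has moved about 23 mm, and the bystanders have not moved. Handing in.

```bash
python3 -c "
from station import job
print(job.sign_off())"
```

```text
the job is handed in; nothing more can be done
None
```

The spark-filter plate lies flat in the well with its toe under the lip, the bolt is pushed to its hard stop over the heel, the other things look unmoved in the last picture, and the job was handed in at about 19 s of the 56 s allowed.

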